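# Open the active door, then lift the passive door's drop bolt

## Task

Free both doors of the small wooden cupboard: swing the active door (the one carrying the steel cover strip) wide open by its wooden peg, at least 65 degrees, and only then lift the drop bolt that was hidden behind it all the way up. Leave the other door shut and unbolted, and do not knock over the wooden stamp standing on the cupboard.

Things in the scene. Friction and masses are not known exactly. Their poses are not given: they have to be found in the camera images.
- cupboard: Low wooden bench cupboard, 260 wide, 115 high, 120 deep, front (-x) roughly towards the robot. Origin on the table below the line where its two doors meet, in their middle plane; y to its left, z up. Two light wood doors, each 119 wide, 16 thick, top edge 130 above the table, and on each an equal upright wooden peg.
- active_door (a joint): Right-hand door (at -y), hinged at its outer edge. On its free edge it has a steel strip with a cap, top 182 above the table, covering the bolt: 105 to 150 from the hinge axis, up to 31 before the door's middle plane. Rad: 0 shut, grows as it opens to the robot (counter-clockwise from above), stop 1.9; may start ajar. Stays where left; about 2 N at the peg moves it.
- active_peg (a point): Peg on the active door's top edge, round, 16 mm diameter, from 130 to 185 mm above the table; the point lies on its axis at 160. Axes turn with the door: z up, y along the door away from the hinge. The vertical hinge axis lies 50 mm from the point along -y; the steel cap begins 55 mm away along +y. The peg turns freely in a light grip.
- drop_bolt (a joint): Upright steel drop bolt on the front of the left-hand (passive) door beside the meeting line. Metres: 0 dropped into its hole in the sill, 0.026 fully raised (hard stop). Friction of about 3 N keeps it at any height.
- bolt_knob (a point): Round steel knob on top of the drop bolt, 18 mm diameter, 31 tall, from 134 to 165 mm above the table when dropped. The point is on its axis, 151 above the table when dropped, and rises with it. Axes: z up, y to the left along the doors, x into the cupboard. The doors' middle plane is 14 mm behind it. Under the active door's steel cap while that is shut.
- passive_door (a joint): Left-hand door (at +y), hinged at its outer edge, held by the drop bolt. Rad: 0 shut, grows as it opens to the robot.
- wood_stamp: Turned wooden stamp, 26 mm diameter, 50 tall, loose, upright on the cupboard's top board towards its back left corner. Origin at its foot, z up.
There are look-alikes about, which are no part of the job. Of the things shaped like the wood_stamp, the wooden one is meant.

How it is judged (in metres and radians):
On the way, in this order (a step that is already met when the one before it is completed fails the run):
1. the active door is open at least about 60 degrees while the bolt is still down (value of joint active_door above 1 rad and value of joint drop_bolt below 0.006 m), for 0.2 s.
2. the drop bolt is raised clear of its hole (value of joint drop_bolt above 0.018 m), for 0.2 s.
At the end, for the whole second after the job is handed in: The active door stands open more than 1.0 rad (57 degrees), the drop bolt stays raised more than 18 mm, the passive door is still shut (under 0.2 rad) and the stamp stands upright (value of joint active_door above 1 rad and value of joint drop_bolt above 0.018 m and value of joint passive_door below 0.2 rad and angle between wood_stamp's own z axis and vertical below 0.3 rad); the robot touches nothing.
It fails at once if the wooden stamp is knocked over (angle between wood_stamp's own z axis and vertical above 0.6 rad).
It also fails if it takes over 48 s, if anything falls off the work surface, if the arm or the gripper's body presses on something with over 40 N, if the wrist force passes 120 N, or if a joint passes its speed limit or range.

## Robot

A 6-joint arm with a two-finger parallel gripper is mounted at the origin on the work surface; the furniture and walls round the work are solid. World frame = base frame: x ahead of the robot, y to its left, z up, the work surface at z = 0. Lengths are in mm, angles in rad, forces in N, time in s.
With the tool pointing down it reaches from about 375 to 925 mm from the base axis. Payload 5.7 kg.
Tool frame: the origin (TCP) lies between the finger pads; the fingertips stand 8 mm ahead of it and the grasp point (between the pads) lies 11 mm behind it; z points along the fingers, y is the line along which they close (so a half turn about z gives the same grasp; the last joint's range is limited). The gripper opens to 85 mm and grips with 20 to 120 N. Pads are 22 mm wide; open, the fingers measure 114 mm over their backs; the gripper's body (76 mm by 85 mm) begins 54 mm behind the grasp point. The pads swing forward as they close: fully open they stand 13 mm farther back than shut.
Start: joints at [0.994, 0.359, 1.51, -0, 1.272, -0.115], TCP at [267.325, 537.124, 239.267] pointing down, gripper open.
Joint ranges: [-2.97, 2.97], [-1.01, 2.36], [0.21, 2.38], [-0.96, 4.11], [0.2, 2.71], [-2.98, 2.98]. Speed limits (rad/s): [2.39, 2.39, 3.14, 3.14, 3.14, 3.14].

## Interface

Orientations are given as a unit quaternion [w, x, y, z].
In Python, from station import status, cams, ticket, finder gives the robot as it stands. The module is installed in compiled form; this text tells all that it offers.
- The arm moves only by the shell command python3 -m pendant 'ROWS' [OPENING] [FORCE]. ROWS is JSON, a list of rows, each a list of 4 numbers: the shift along the world's x, y, z each as a share of 0.75 m, from -1 to 1, then the turn about the world's z as a share of pi rad, from -1 to 1. In form: [[x, y, z, spin], ...]. A call has 1 to 12 rows; each row is the pose to reach, as a shift and turn from the pose commanded when the call began, turning the shorter way round; what a row does not reach only later rows make up. A row lasts 1/12 s, in which the tool goes at most 41.7 mm and 7.16 degrees, less where a joint would pass 70% of its speed; a pose out of reach is approached as far as the arm can. A call with a number of a shift or a turn outside -1 to 1 is refused whole. A call with a gripper value outside its range is refused whole. OPENING is the closure, from -1 (fully open) to 1 (shut), so that 0 is half open, set as the call begins (- or left out, the last holds). The fingers move at their own pace and stop on an object; FORCE is the grip in N (left out, the last holds). Time passes only in rows, so rows that repeat a pose let the fingers close. It gives the time, the measured TCP pose, the force, the opening and the grip force at its end, in the units of the state.
- status.get_state(): the state, without advancing time (a new reading comes with each control period).
- cams.grab_frame(name): name is "side" or "top" or "wrist"; returns a dict with "img" (384x512x3 uint8, red, green, blue), "depth" (384x512 float32, mm along the optical axis (not along the pixel's ray), 0 where there is no reading), "fx", "fy", "cx", "cy" (pixels), "world_from_camera" (4x4, takes a point from camera to world coordinates). Camera axes: x right, y up, looking along -z (the intrinsics and any distortion apply to the point x, -y, -z); pixel columns grow to the right and rows downward; lengths in mm; the calibration is good to about 2 mm. A picture is of the moment at which its call begins.
- ticket.close_job(): hands the job in; it is judged then, once.
Trained networks look in a picture, given as the dict that the camera call returned (one of the last four; its "shot" number tells which), for a name from the list of things; names that differ only in an ending like _2 or _b are one class to them, and where a whole thing is asked for, a point or a joint stands for the part that bears it (a point fixed in the world has none). Each returns a list of dicts, best first, with "confidence" (0 to 1); they miss things now and then, are a little off and sometimes report something else, mostly with a low value. They report only what shows in the picture. A call takes as long as a camera call. They do not tell look-alikes from the thing itself.
- finder.recognise(picture, target): "location" ([column, row] in pixels, amid what is visible of it).
The state is a dict: "time_s": time; "qpos": joint angles; "joint_vel": joint speeds; "joint_torque": joint torques, N m; "ee_pos": TCP position; "ee_rot": TCP orientation; "wrist_force": force on the tool from outside, world axes, zero at the start; "wrist_torque": the same for the moment, N m; "opening": finger opening in mm; "grip_force": force on a finger pad.
Only numpy, scipy, OpenCV 4.12 (cv2) and the standard library are available. Lean on these libraries where they do the work, as an engineer would, in place of code of your own. Each camera call takes 0.05 s, during which the arm holds its last target. There are 200 camera calls.

## Working session

There is one attempt and no reset: what is moved stays moved. The work goes in short steps, Python scripts to look and compute and a shell command to move; the robot and the scene stay as the last step left them, time stands still between calls to the robot, and variables do not carry over. Pictures are saved under pics/ and viewed, at most 10 in all, crops included, and the job is handed in when it is done.

```bash
mkdir -p pics; cat > h.py <<'E'
import numpy as np, cv2
from station import status, cams, ticket, finder
def w(f,c,r,d=None):
    if d is None:
        p=f["depth"][int(r)-1:int(r)+2,int(c)-1:int(c)+2]; d=np.median(p[p>0]) if (p>0).any() else np.nan
    v=np.array([(c-f["cx"])/f["fx"]*d,-(r-f["cy"])/f["fy"]*d,-d,1])
    return (np.array(f["world_from_camera"])@v)[:3].round(1)
def onz(f,c,r,z):
    a=w(f,c,r,100.);T=np.array(f["world_from_camera"])[:3,3];v=a-T
    return (T+v*(z-T[2])/v[2]).round(1)
def save(f,n): cv2.imwrite("pics/"+n,f["img"][:,:,::-1])
E
python3 - <<'E'
from h import *
print([k for k in cams.grab_frame("top")])
ims=[]
for n in ["top","side"]:
    f=cams.grab_frame(n); save(f,n+"1.png"); print(n,f["fx"],f["cx"],np.array(f["world_from_camera"]).round(2).tolist())
    for t in ["active_peg","bolt_knob","wood_stamp","cupboard","active_door"]:
        for d in finder.recognise(f,t)[:4]:
            print(t,d["location"],round(d["confidence"],2),w(f,*d["location"]))
print(status.get_state())
E
```

```text
['img', 'depth', 'fx', 'fy', 'cx', 'cy', 'world_from_camera', 'shot']
top 364.8013034694745 253.22888285277787 [[-0.0, 0.99, -0.16, 375.0], [-1.0, -0.0, 0.01, -188.0], [0.01, 0.16, 0.99, 951.15], [0.0, 0.0, 0.0, 1.0]]
active_peg [294.1, 211.3] 0.72 [ 465.7 -289.1   95.5]
wood_stamp [209.1, 165.4] 0.58 [587.7 -81.9  50.2]
wood_stamp [261.0, 150.2] 0.45 [ 594.9 -210.2  165.4]
cupboard [288.9, 188.0] 0.78 [ 517.9 -275.8  116.3]
active_door [295.7, 209.4] 0.63 [ 467.6 -290.3  118.1]
side 453.43847189201307 255.9131203630859 [[-1.0, 0.02, -0.05, 473.8], [-0.05, -0.65, 0.76, 445.66], [-0.02, 0.76, 0.65, 688.15], [0.0, 0.0, 0.0, 1.0]]
active_peg [282.8, 175.8] 0.91 [ 464.5 -244.   158. ]
bolt_knob [270.5, 202.6] 0.54 [ 487.7 -243.6   89.9]
bolt_knob [247.8, 208.9] 0.16 [ 528.4 -178.8  129.7]
wood_stamp [210.0, 194.4] 0.81 [ 600.8 -203.7  142.3]
wood_stamp [239.1, 317.1] 0.68 [535.2  -6.4  37.9]
wood_stamp [207.3, 286.7] 0.63 [598.4 -72.6  33.3]
cupboard [249.6, 208.9] 0.56 [ 525.2 -180.3  128.5]
active_door [282.4, 173.8] 0.59 [ 465.3 -243.2  163.4]
{'time_s': 0.65, 'qpos': array([ 9.93890871e-01,  3.58775966e-01,  1.51039752e+00,  2.18195720e-05,
        1.27247916e+00, -1.15138196e-01]), 'joint_vel': array([-0.00032024,  0.00135846, -0.00148257, -0.00013428, -0.00036618,
        0.00165038]), 'joint_torque': array([ 4.86165118e-04, -5.27361417e+01, -2.78968495e+01, -2.75741122e-04,
        1.64697631e-03, -4.48372688e-06]), 'ee_pos': array([267.32854637, 537.13346956, 239.28204679]), 'ee_rot': array([-1.99822468e-05,  2.28840917e-01,  9.73463833e-01, -2.46789183e-05]), 'wrist_force': array([-0.16557165, -0.12040884,  0.13440567]), 'wrist_torque': array([ 0.02778594,  0.02927829, -0.00549926]), 'grip_force': 0.0, 'opening': 84.89719253087847}
```

```bash
python3 - <<'E'
import cv2
a=cv2.imread("pics/top1.png")[110:290,170:410];b=cv2.imread("pics/side1.png")[100:340,150:390]
cv2.imwrite("pics/t2.png",cv2.resize(a,(800,600),interpolation=cv2.INTER_CUBIC));cv2.imwrite("pics/s2.png",cv2.resize(b,(600,600),interpolation=cv2.INTER_CUBIC))
E
```

```text
(no output)
```

View pics/t2.png

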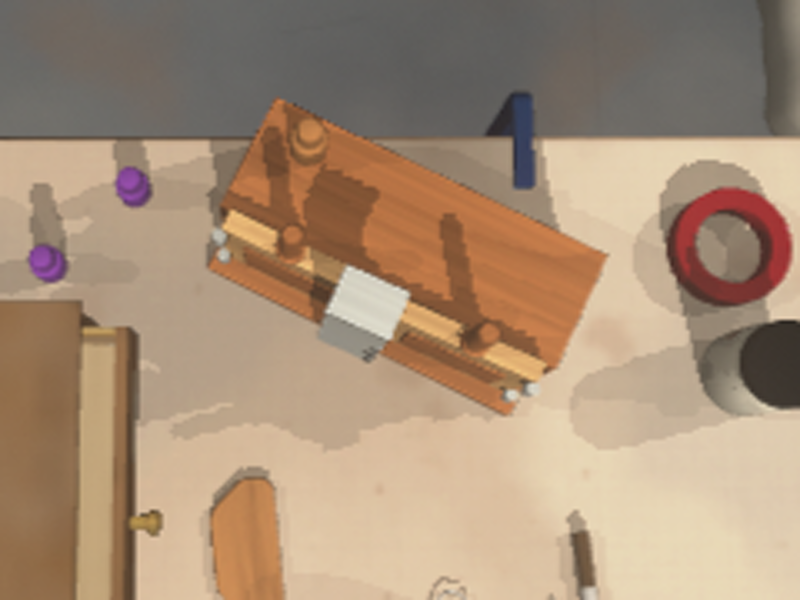

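View pics/s2.png

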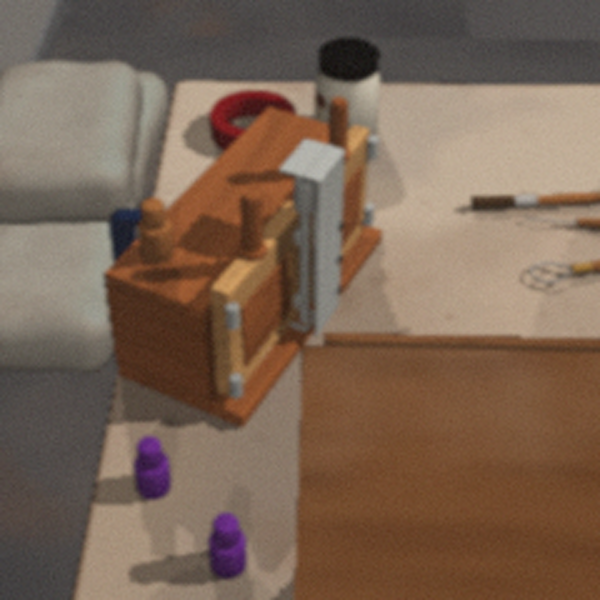

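Top crop: pegs are at (292,240) (left, passive) and (485,335) (right, active). The steel cap is at (370,300), the wooden stamp at (308,138), and the purple stamps (130,187) and (47,263) are decoys. The active peg is the right-hand one, full top pixel about (315,210) and side about (285,148). The finder's "active_peg" hits actually fall near the steel strip, so I'll measure the pegs from the depth clouds.

```bash
cat >> h.py <<'E'
def cloud(f):
    d=f["depth"];r,c=np.indices(d.shape)
    v=np.stack([(c-f["cx"])/f["fx"]*d,-(r-f["cy"])/f["fy"]*d,-d,np.ones_like(d)],-1)
    P=(v@np.array(f["world_from_camera"]).T)[...,:3]; P[d<=0]=np.nan
    return P
E
python3 - <<'E'
from h import *
for n in ["top","side"]:
    f=cams.grab_frame(n);P=cloud(f)
    m=(P[...,2]>137)&(P[...,2]<192)&(P[...,0]>380)&(P[...,0]<680)&(P[...,1]<-120)&(P[...,1]>-420)
    k,L,S,C=cv2.connectedComponentsWithStats(m.astype(np.uint8),connectivity=8)
    for i in range(1,k):
        if S[i,4]>8:
            q=P[L==i];print(n,C[i].round(1),S[i,4],q.mean(0).round(1),q.min(0).round(0),q.max(0).round(0))
    if n=="top": print("peg tops",onz(f,315.5,210,185),onz(f,257.6,181.5,185))
    # other obstacles
    if n=="top":
        for nm,(c,r) in dict(drawercab=(180,230),drawerfront=(207,240),jar=(405,218),blue=(327,150)).items(): print(nm,w(f,c,r))
E
```

```text
top [262.5 151. ] 111 [ 595.8 -213.8  155.3] [ 586. -227.  138.] [ 608. -202.  169.]
top [257.2 182. ] 72 [ 521.4 -201.2  172.7] [ 514. -210.  137.] [ 531. -192.  188.]
top [279.7 201.4] 389 [ 478.1 -248.9  179.5] [ 456. -275.  137.] [ 504. -223.  186.]
top [314.4 210.8] 71 [ 458.4 -323.4  173. ] [ 452. -333.  137.] [ 468. -318.  189.]
peg tops [ 459.  -323.6  185. ] [ 520.1 -202.   185. ]
drawercab [418.6 -36.3 170. ]
drawerfront [397.7 -92.  153. ]
jar [ 449.1 -550.6   94. ]
blue [ 637.5 -389.8   13.4]
side [277.5 166.4] 737 [ 474.7 -260.5  168.6] [ 454. -332.  137.] [ 506. -221.  188.]
side [249.9 188.1] 208 [ 524.7 -197.1  164.2] [ 517. -207.  138.] [ 533. -192.  188.]
side [210.7 188.3] 192 [ 599.4 -208.9  152.8] [ 588. -223.  137.] [ 612. -201.  168.]
```

```bash
python3 -m pendant '[[0.17,-0.35,0.08,-0.12],[0.17,-0.35,0.08,-0.12],[0.17,-0.35,0.08,-0.12],[0.17,-0.35,0.08,-0.12],[0.3,-0.7,0.08,-0.3],[0.3,-0.7,0.08,-0.3],[0.3,-0.7,0.08,-0.3],[0.3,-0.7,0.08,-0.3],[0.3,-0.7,0.08,-0.5],[0.3,-0.7,0.08,-0.5],[0.3,-0.7,0.08,-0.5],[0.3,-0.7,0.08,-0.5]]' 0 20
```

```text
time_s: 1.75
ee_pos: [464.2, 80.1, 294.9]
ee_rot: [0.0, 0.797, 0.604, 0.0]
wrist_force: [0.3, 0.6, -0.8]
opening: 42.5
grip_force: 0.0
```

```bash
python3 -m pendant '[[0,-0.54,0,-0.06],[0,-0.54,0,-0.06],[0,-0.54,0,-0.06],[0,-0.54,0,-0.06],[0,-0.54,0,-0.06],[0,-0.54,0,-0.06],[0,-0.54,0,-0.06],[0,-0.54,0,-0.06],[0,-0.54,0,-0.06],[0,-0.54,0,-0.06],[0,-0.54,0,-0.06],[0,-0.54,0,-0.06]]'
python3 - <<'E'
from h import *
f=cams.grab_frame("wrist");save(f,"w1.png")
s=status.get_state();print(s["ee_pos"],s["ee_rot"])
P=cloud(f);m=(P[...,2]>140)&(P[...,2]<192)&(P[...,0]>380)&(P[...,1]<-120)&(P[...,1]>-420)
k,L,S,C=cv2.connectedComponentsWithStats(m.astype(np.uint8),connectivity=8)
for i in range(1,k):
    if S[i,4]>40:
        q=P[L==i];t=q[q[:,2]>q[:,2].max()-8];print(C[i].round(1),S[i,4],"top",t.mean(0).round(1),t.min(0).round(0),t.max(0).round(0))
print(finder.recognise(f,"active_peg"))
E
```

```text
time_s: 2.75
ee_pos: [463.6, -324.4, 294.1]
ee_rot: [-0.0, 0.85, 0.528, 0.0]
wrist_force: [-0.2, 0.2, -0.2]
opening: 43.0
grip_force: 0.0
[ 463.51514257 -322.82486763  294.03665446] [-6.83689216e-04  8.49133016e-01  5.28178614e-01  7.02287733e-05]
[339.   14.1] 785 top [ 595.3 -216.6  164.4] [ 588. -224.  159.] [ 605. -208.  167.]
[258.8  33.7] 521 top [ 521.5 -203.1  184.1] [ 514. -210.  179.] [ 530. -195.  187.]
[238.5 108.6] 2114 top [ 478.6 -250.3  182.2] [ 454. -278.  180.] [ 503. -224.  185.]
[256.9 190.4] 336 top [ 458.7 -325.6  184.1] [ 451. -333.  180.] [ 466. -319.  188.]
[{'location': [246.7, 126.2], 'confidence': 0.9}]
```

View pics/w1.png

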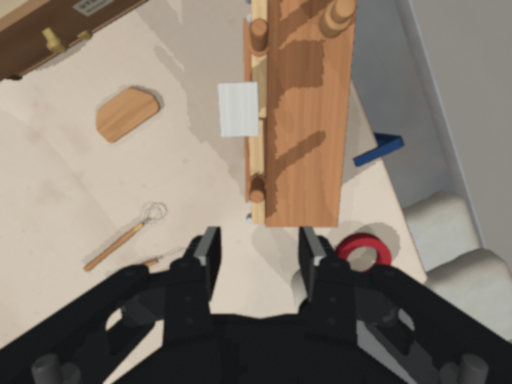

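The picture shows the active peg at (257,190), the steel cap at (238,108) and the passive peg at (258,35). Heights and spacing check out, so I'm descending and gripping lightly.

```bash
python3 -m pendant '[[-0.007,-0.001,-0.05,0],[-0.007,-0.001,-0.1,0],[-0.007,-0.001,-0.15,0],[-0.007,-0.001,-0.19,0],[-0.007,-0.001,-0.19,0],[-0.007,-0.001,-0.19,0]]' && python3 -m pendant '[[0,0,0,0],[0,0,0,0],[0,0,0,0],[0,0,0,0],[0,0,0,0],[0,0,0,0]]' 0.9 20
```

```text
time_s: 3.35
ee_pos: [457.9, -321.3, 151.2]
ee_rot: [-0.002, 0.848, 0.529, -0.0]
wrist_force: [-0.2, -1.1, 0.5]
opening: 42.9
grip_force: 0.0
time_s: 3.85
ee_pos: [460.3, -324.5, 154.5]
ee_rot: [0.002, 0.849, 0.529, 0.001]
wrist_force: [0.9, 1.2, 7.9]
opening: 15.2
grip_force: 21.3
```

```bash
python3 -m pendant '[[-0.008,0.0034,0,0.03],[-0.016,0.0058,0,0.065],[-0.025,0.007,0,0.1],[-0.0337,0.0071,0,0.135],[-0.0424,0.0061,0,0.17],[-0.0424,0.0061,0,0.17],[-0.0424,0.0061,0,0.17]]'; python3 - <<'E'
from h import *
f=cams.grab_frame("side");P=cloud(f)
print(status.get_state()["wrist_force"])
E
```

```text
time_s: 4.43
ee_pos: [428.5, -320.3, 154.4]
ee_rot: [0.003, 0.679, 0.734, 0.0]
wrist_force: [1.7, 0.8, 7.2]
opening: 15.2
grip_force: 20.8
[1.65357853 1.41623641 8.11248978]
```

```bash
python3 -m pendant '[[-0.0084,-0.0022,0,0.035],[-0.0166,-0.0054,0,0.07],[-0.0241,-0.0097,0,0.105],[-0.0311,-0.0149,0,0.14],[-0.0373,-0.0209,0,0.175],[-0.0428,-0.0278,0,0.21],[-0.0428,-0.0278,0,0.21],[-0.0428,-0.0278,0,0.21],[-0.0428,-0.0278,0,0.21]]'; python3 - <<'E'
from h import *
f=cams.grab_frame("side");save(f,"s3.png")
g=cams.grab_frame("top");P=cloud(g)
m=(P[...,2]>137)&(P[...,2]<190)&(P[...,0]>300)&(P[...,0]<560)&(P[...,1]<-150)&(P[...,1]>-420)
k,L,S,C=cv2.connectedComponentsWithStats(m.astype(np.uint8),connectivity=8)
for i in range(1,k):
    if S[i,4]>8:
        q=P[L==i];print(C[i].round(1),S[i,4],q.mean(0).round(1),q.min(0).round(0),q.max(0).round(0))
a=f["img"][100:340,150:390];b=g["img"][110:290,200:440]
cv2.imwrite("pics/o1.png",np.hstack([cv2.resize(a,(400,400)),cv2.resize(b,(400,300))[:,:].copy() if 0 else cv2.resize(g["img"][110:290,220:400],(400,400))])[:,:,::-1])
E
```

```text
time_s: 5.23
ee_pos: [396.1, -340.8, 154.3]
ee_rot: [0.002, 0.405, 0.914, -0.001]
wrist_force: [0.5, 2.7, 8.6]
opening: 15.3
grip_force: 21.4
[257.1 181.9] 69 [ 521.4 -201.1  174.5] [ 516. -209.  137.] [ 531. -194.  189.]
[277.9 199.8] 65 [ 484.  -246.4  161.7] [ 477. -255.  139.] [ 494. -238.  169.]
[310.4 274.5] 322 [ 325.6 -309.5  182.7] [ 300. -334.  178.] [ 351. -284.  186.]
```

View pics/o1.png

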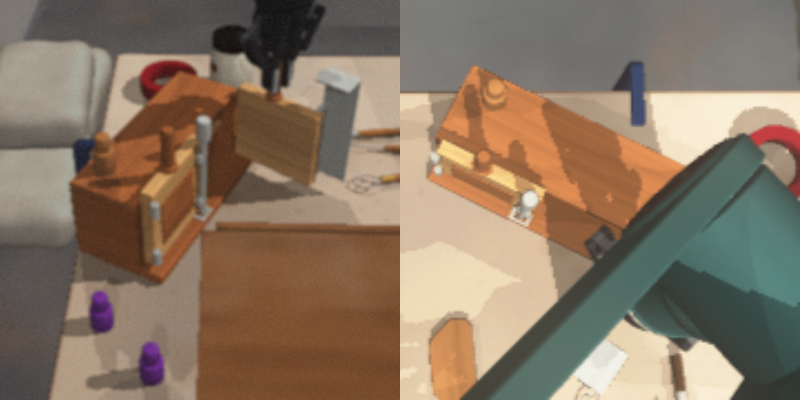

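The door is open about 82°. The bolt knob is now exposed at side crop (203,122) and top crop (528,200), and the stamp is upright. Releasing and moving over the knob.

```bash
python3 -m pendant '[[0,0,0,0],[0,0,0,0],[0,0,0,0],[0,0,0,0],[0,0,0.05,0],[0,0,0.1,0],[0,0,0.15,0.06],[0.06,0.06,0.15,0.117],[0.1,0.1,0.15,0.117],[0.1,0.1,0.15,0.117],[0.1,0.1,0.15,0.117],[0.1,0.1,0.15,0.117]]' 0
python3 - <<'E'
from h import *
f=cams.grab_frame("wrist");save(f,"w2.png")
s=status.get_state();print(s["ee_pos"],s["ee_rot"])
P=cloud(f);m=(P[...,2]>140)&(P[...,2]<192)&(P[...,0]>300)&(P[...,1]<-120)&(P[...,1]>-420)
k,L,S,C=cv2.connectedComponentsWithStats(m.astype(np.uint8),connectivity=8)
for i in range(1,k):
    if S[i,4]>40:
        q=P[L==i];t=q[q[:,2]>q[:,2].max()-6];print(C[i].round(1),S[i,4],"top",t.mean(0).round(1),t.min(0).round(0),t.max(0).round(0))
E
```

```text
time_s: 6.33
ee_pos: [470.1, -264.1, 264.2]
ee_rot: [-0.0, 0.23, 0.973, -0.0]
wrist_force: [-0.8, 0.0, -0.8]
opening: 42.6
grip_force: 0.0
[ 469.45983901 -264.76219928  264.10123381] [-4.96939009e-04  2.30362956e-01  9.73104624e-01 -2.26761333e-04]
[117.1  57.8] 3167 top [ 325.2 -308.4  182.1] [ 300. -336.  179.] [ 353. -283.  185.]
[140.7 162.4] 637 top [ 396.3 -341.4  184.3] [ 389. -349.  181.] [ 404. -335.  187.]
[282.7 197.9] 393 top [ 482.5 -247.6  164.6] [ 474. -256.  161.] [ 492. -239.  167.]
[346.9 216.2] 562 top [ 520.1 -202.5  184.3] [ 514. -209.  181.] [ 528. -195.  187.]
[358.6 266.8] 117 top [ 589.7 -209.2  145.7] [ 584. -217.  145.] [ 599. -203.  151.]
```

View pics/w2.png

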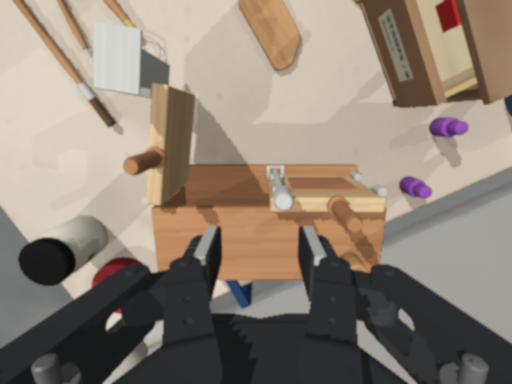

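The knob is at (283,198) and measures 482,-248 with its top at 165, as expected. The passive peg is at (347,216), clear of the fingers. Moving over it, descending and gripping.

```bash
python3 -m pendant '[[0.016,0.024,0,0],[0.016,0.024,-0.05,0],[0.016,0.024,-0.1,0],[0.016,0.024,-0.14,0],[0.016,0.024,-0.157,0],[0.016,0.024,-0.157,0],[0.016,0.024,-0.157,0]]' && python3 -m pendant '[[0,0,0,0],[0,0,0,0],[0,0,0,0],[0,0,0,0],[0,0,0,0],[0,0,0,0]]' 0.9 50
```

```text
time_s: 6.97
ee_pos: [480.6, -247.6, 146.1]
ee_rot: [-0.001, 0.232, 0.973, 0.0]
wrist_force: [1.0, -0.1, -0.3]
opening: 42.6
grip_force: 0.0
time_s: 7.47
ee_pos: [483.2, -246.8, 148.5]
ee_rot: [0.002, 0.231, 0.973, 0.0]
wrist_force: [1.8, 5.4, 4.5]
opening: 16.3
grip_force: 49.1
```

```bash
python3 -m pendant '[[0,0,0.007,0],[0,0,0.014,0],[0,0,0.021,0],[0,0,0.028,0],[0,0,0.034,0],[0,0,0.034,0],[0,0,0.034,0],[0,0,0.034,0],[0,0,0.034,0]]'
python3 - <<'E'
from h import *
f=cams.grab_frame("side");cv2.imwrite("pics/o2.png",cv2.resize(f["img"][100:340,150:390],(600,600))[:,:,::-1])
E
```

```text
time_s: 8.22
ee_pos: [483.0, -246.6, 173.6]
ee_rot: [0.002, 0.231, 0.973, 0.0]
wrist_force: [2.9, 5.3, 2.1]
opening: 16.2
grip_force: 49.4
```

View pics/o2.png

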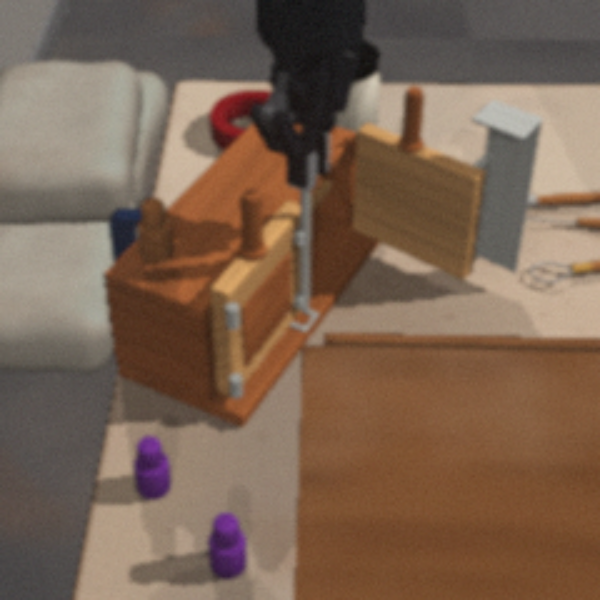

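The knob is still in the fingers at (315,160) after a 25 mm rise. The active door is wide open, the passive door shut and the stamp upright. Releasing, retreating and verifying the bolt height.

```bash
python3 -m pendant '[[0,0,0,0],[0,0,0,0],[0,0,0,0],[0,0,0,0],[0,0,0.04,0],[0,0,0.08,0],[0,0,0.12,0],[0,0,0.14,0],[-0.01,-0.02,0.14,0],[-0.01,-0.02,0.14,0],[-0.01,-0.02,0.14,0],[-0.01,-0.02,0.14,0]]' 0
python3 - <<'E'
from h import *
for n in ["wrist","side"]:
    f=cams.grab_frame(n)
    P=cloud(f);m=(P[...,2]>140)&(P[...,2]<200)&(P[...,0]>300)&(P[...,0]<620)&(P[...,1]<-120)&(P[...,1]>-420)
    k,L,S,C=cv2.connectedComponentsWithStats(m.astype(np.uint8),connectivity=8)
    for i in range(1,k):
        if S[i,4]>40:
            q=P[L==i];t=q[q[:,2]>q[:,2].max()-6];print(n,C[i].round(1),S[i,4],"top",t.mean(0).round(1),t.max(0).round(0))
E
```

```text
time_s: 9.27
ee_pos: [473.8, -261.5, 276.5]
ee_rot: [-0.001, 0.231, 0.973, 0.0]
wrist_force: [0.5, -0.6, -0.9]
opening: 43.1
grip_force: 0.0
wrist [119.1  58.9] 2842 top [ 325.3 -308.4  182.2] [ 353. -283.  185.]
wrist [141.7 158.4] 573 top [ 396.4 -341.5  184.3] [ 404. -335.  187.]
wrist [279.3 199.2] 447 top [ 482.3 -247.5  189.7] [ 492. -239.  192.]
wrist [338.9 209.3] 497 top [ 520.2 -202.5  184.3] [ 528. -195.  187.]
wrist [353.  261.7] 173 top [ 589.9 -210.3  162. ] [ 594. -207.  165.]
side [314.3 145.5] 160 top [ 400.2 -340.   184.4] [ 406. -334.  187.]
side [353.5 151.4] 426 top [ 328.8 -307.4  182.4] [ 356. -281.  185.]
side [271.4 168.7] 176 top [ 486.4 -245.   189.4] [ 495. -239.  192.]
side [249.9 187.3] 196 top [ 524.8 -200.1  184.9] [ 531. -193.  188.]
side [210.7 187.7] 179 top [ 599.9 -212.3  165.4] [ 608. -205.  168.]
```

The knob top rose from 164.6 to 189.7 mm, so the bolt is up 25 mm. The doors and the stamp have not moved.

```bash
python3 -c "
from station import ticket;print(ticket.close_job())"
```

```text
the job is handed in; nothing more can be done
None
```

I handed the job in with the active door open about 80°, the drop bolt raised about 25 mm, the passive door shut and the wooden stamp upright; `close_job` returned no verdict.

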